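# Unlock the spare-parts carousel and hold the tall jar at the front

### The job

Draw the locking pin straight up out of the parts carousel and park it upright in the U-shaped notch beside it, hanging by its collar, and let go of it. Then turn the carousel until the tall jar stands at the front, in line with the pointer tongue of the base, and finish while still gripping the square wooden handle in the middle so that the turntable is held still. Keep all jars standing in their places and leave the mug, the soap bottle and the wrench alone.

Things in the scene. Friction and masses are not known exactly. Their poses are not given: they have to be found in the camera images.
- base: Fixed grey carousel base on the counter: round foot 230 mm across, 18 mm high. Origin on the turntable's axis at counter height, z up. The FRONT is its +x, shown by a pointer tongue sticking out from under the turntable, roughly away from the robot (within 20 degrees). The pin's lug and the parking block stick out on its +y side. Place and yaw differ each time.
- pointer (a point): Tip of the pointer tongue (24 mm wide, 14 mm high), 199 mm from the axis along the base's +x: the front direction.
- bore (a point): Mouth of the base's bore for the locking pin, 20 mm above the counter, 165 mm from the axis, at (-82.5, 143) mm in the base frame. Bore 13 mm wide, vertical, right through. The turntable's ear (12 mm thick, top 34 mm above the counter, same 13 mm hole) lies over it while locked.
- notch (a point): Pin's seat in the grey parking block, at (-60, 205) mm in the base frame, on the level of the block's top, 36 mm above the counter. Vertical U slot 16 mm wide between two walls along the base's y (each 14 mm thick, 36 mm long), open at the top and to the base's +y, closed by an 8 mm wall towards the axis; it runs from 16 mm short of this point to 18 mm beyond it, and down to the counter.
- pin: Loose upright steel pin, 64 to 100 g. Origin on its axis under its collar, z up. Collar 30 mm across, z 0 to 5 mm; round grip 16 mm across, z 5 to 45 mm; shank below 10 mm across, 31 mm long, tip tapered. At first in the bore through the ear, collar on the ear (origin 34 mm above the counter), blocking the turntable. Parked: shank in the slot, collar on both walls (origin at 36 mm).
- turntable (a joint): Angle of the turntable in the base, rad, positive counter-clockwise from above; 0 at the start (locked), free to 6.3 either way once the pin is out. Stays where it is left (friction about 0.06 N m).
- table_top (a point): Centre of the wooden turntable's upper face, 34 mm above the counter. Turntable 276 mm across; six places 95 mm from the axis at 30, 90, 150, 210, 270, 330 degrees from the base's +x when locked. Each jar stands loose between four pegs 18 mm high and is carried along. The ear reaches 182 mm from the axis.
- handle (a point): Square wooden grip block, 34 x 34 mm, 65 mm high, fixed on a steel column at the middle of the turntable and turning with it. This point is its centre, on the axis, 197.5 mm above the counter (block from 165 to 230 mm); x and y along its sides, parallel to the base's x and y when the joint is 0.
- tall_jar: The tall jar: white plastic with steel cap, 64 mm across, 120 mm high (top 154 mm above the counter), 140 to 280 g. Origin at the centre of its underside. It is in any one of the six places.
- jar1: Short jar: white plastic with steel cap, 64 mm across, 72 mm high (top 106 mm above the counter). Origin at the centre of its underside. In another of the six places.
- jar2: Short jar: white plastic with steel cap, 64 mm across, 72 mm high (top 106 mm above the counter). Origin at the centre of its underside. In another of the six places.
- jar3: Short jar: white plastic with steel cap, 64 mm across, 72 mm high (top 106 mm above the counter). Origin at the centre of its underside. In another of the six places.
- jar4: Short jar: white plastic with steel cap, 64 mm across, 72 mm high (top 106 mm above the counter). Origin at the centre of its underside. In another of the six places.
- jar5: Short jar: white plastic with steel cap, 64 mm across, 72 mm high (top 106 mm above the counter). Origin at the centre of its underside. In another of the six places.
- mug: White mug, 76 mm across, 90 mm high, standing on the counter; origin at the centre of its underside. Leave alone.
- soap: Grey soap bottle with cap, 68 mm across, 190 mm high, standing on the counter; origin at the centre of its underside. Leave alone.
- wrench: Steel wrench lying on the counter, about 200 mm long; its x runs along it. Leave alone.

How it is judged:
By the outcome, as a careful person would: the job done as asked, in the order asked, and still so for the second after the job is handed in, while the arm keeps its last pose, push and grip.
It also fails if it takes over 64 s, if anything falls off the work surface, if the arm or the gripper's body presses on something with over 40 N, if the wrist force passes 120 N, or if a joint passes its speed limit or range.

### The arm

A 6-joint arm with a two-finger parallel gripper is mounted at the origin on the work surface. World frame = base frame: x ahead of the robot, y to its left, z up, the work surface at z = 0. Lengths are in m, angles in rad, forces in N, time in s.
With the tool pointing down it reaches from about 0.425 to 0.95 m from the base axis. Payload 14.7 kg.
Tool frame: the origin (TCP) lies between the finger pads; the fingertips stand 11 mm ahead of it and the grasp point (between the pads) lies 8 mm behind it (ctrl.tcp_to_tips is the z of the fingertips in the tool frame, in m); z points along the fingers, y is the line along which they close (so a half turn about z gives the same grasp; the last joint's range is limited). The gripper opens to 85 mm and grips with 20 to 120 N. Pads are 22 mm wide; open, the fingers measure 114 mm over their backs; the gripper's body (76 mm by 85 mm) begins 54 mm behind the grasp point. The pads swing forward as they close: fully open they stand 13 mm farther back than shut.
Start: joints at [-1.369, 0.48, 1.596, -0, 1.065, -0.047], TCP at [0.16, -0.63, 0.211] pointing down, gripper open.
Joint ranges: [-2.75, 2.75], [-0.82, 2.05], [0.23, 2.67], [-1.56, 4.7], [0.09, 2.69], [-2.92, 2.92]. Speed limits (rad/s): [1.89, 1.89, 2.39, 3.01, 3.01, 3.01].

### API

Orientations are given as a unit quaternion [w, x, y, z].
In Python, from bench import ctrl, vision, workorder gives the robot as it stands (ctrl), with the cameras (vision) and the job (workorder).
- The arm moves only by the tool send_path, called after "Request:" by a JSON object that holds its "op" and its "data". Schema: {"type":"object","properties":{"motion":{"type":"object","properties":{"aperture":{"type":"array","items":{"type":"number"},"minItems":1,"maxItems":8},"sx":{"type":"array","items":{"type":"number"},"minItems":1,"maxItems":8},"sy":{"type":"array","items":{"type":"number"},"minItems":1,"maxItems":8},"sz":{"type":"array","items":{"type":"number"},"minItems":1,"maxItems":8},"twist":{"type":"array","items":{"type":"number"},"minItems":1,"maxItems":8}},"additionalProperties":false,"required":["aperture","sx","sy","sz","twist"]},"grip_force":{"type":"number"},"only":{"type":"string"},"quiet":{"type":"boolean"},"lines":{"type":"string"}},"required":["motion"],"additionalProperties":false}. motion is an object with one list for each field, all of the same length, 1 to 8, a row being the entries at one place: aperture (the opening from 0.0 (shut) to 1.0 (fully open)), sx, sy, sz (the shift in m), twist (a turn about the tool's z in rad); each row shifts and turns the commanded pose from where the row before left it, along the tool's axes as they then stand; what a row does not reach is not made up. A row lasts 1/12 s, in which the tool goes at most 0.0417 m and 0.125 rad, less where a joint would pass 70% of its speed; a pose out of reach is approached as far as the arm can. The fingers move at their own pace and stop on an object; grip_force is the grip in N (left out, the last holds). Time passes only in rows, so rows that do not move let the fingers close. The tool returns the time, the measured TCP pose, the force, the opening and the grip force at its end. only (a regular expression) keeps the lines of the reply that match it, lines (a string "A,B") keeps lines A to B, and quiet returns only ok. Input that does not fit is refused with a message, and nothing moves.
- ctrl.observe(): the state, without advancing time (a new reading comes with each control period).
- vision.camera(name): name is "side" or "top" or "wrist"; returns a dict with "img" (420x560x3 uint8, red, green, blue), "fx", "fy", "cx", "cy" (pixels), "xyz" and "attitude" of the camera in the world; the wrist camera has in their place "hand_eye" (4x4, takes a point from camera to tool coordinates, whose origin is the TCP and whose axes are the flange's). Camera axes: x right, y down, z forward; pixel columns grow to the right and rows downward; lengths in m; the calibration is good to about 2 mm. A picture is of the moment at which its call begins: read the wrist's pose just before it. There is no depth.
- workorder.sign_off(): hands the job in; it is judged then, once.
The state is a dict: "time_s": time; "joint_positions": joint angles; "qvel": joint speeds; "effort": joint torques, N m; "ee_pos": TCP position; "orientation": TCP orientation; "wrist_force": force on the tool from outside, world axes, zero at the start; "torque": the same for the moment, N m; "width": opening from 0.0 (shut) to 1.0 (fully open); "finger_force": force on a finger pad.
Only numpy, scipy, OpenCV 4.12 (cv2) and the standard library are available. Lean on these libraries where they do the work, as an engineer would, in place of code of your own. Each camera call takes 0.05 s, during which the arm holds its last target. There are 200 camera calls.

## Working session

There is one attempt and no reset: what is moved stays moved. The work goes in short steps, Python scripts to look and compute and a tool call to move; the robot and the scene stay as the last step left them, time stands still between calls to the robot, and variables do not carry over. Pictures are saved under pics/ and viewed, at most 10 in all, crops included, and the job is handed in when it is done.

```bash
ls; mkdir -p pics
```

Run:
```python
from bench import ctrl, vision, workorder
import cv2,pickle
o=ctrl.observe();print(o)
d={}
for n in("top","side"):
    c=vision.camera(n);d[n]=c;cv2.imwrite(f"pics/{n}0.png",c["img"][:,:,::-1]);print(n,{k:v for k,v in c.items() if k!="img"})
pickle.dump(d,open("c0.pkl","wb"))
```

```text
bench.py
pics
{'time_s': 0.0, 'joint_positions': array([-1.36860497e+00,  4.80843748e-01,  1.59688674e+00,  1.53123529e-05,
        1.06511863e+00, -4.66239504e-02]), 'qvel': array([-2.54342095e-04, -8.56175821e-05,  4.13491344e-04,  5.58344848e-04,
       -9.23235637e-04,  9.78294133e-05]), 'effort': array([-2.48950164e-03, -9.50651407e+01, -4.30166459e+01, -2.44618777e-04,
        1.24830069e-02,  3.70977966e-05]), 'ee_pos': array([ 0.15998518, -0.62953406,  0.21015989]), 'orientation': array([-6.26854381e-04,  9.92271608e-01,  1.24083280e-01, -4.21416768e-05]), 'wrist_force': array([-0.26248321, -0.25555   , -0.19054453]), 'torque': array([-0.05772169, -0.06340624,  0.02677661]), 'finger_force': 0.0, 'width': 1.0004975498373267}
top {'fx': 536.7996923694805, 'fy': 536.7996923694805, 'cx': 284.90636860701017, 'cy': 208.4071721688124, 'xyz': array([0.52067877, 0.00323934, 1.35642828]), 'attitude': array([ 0.02680614, -0.69600289,  0.71722843, -0.02108987])}
side {'fx': 454.09268771445755, 'fy': 454.09268771445755, 'cx': 282.70802010372404, 'cy': 210.9956139930528, 'xyz': array([0.22954511, 0.69393123, 0.87175163]), 'attitude': array([ 0.09093339, -0.22767635,  0.88916548, -0.38636687])}
```

View pics/top0.png

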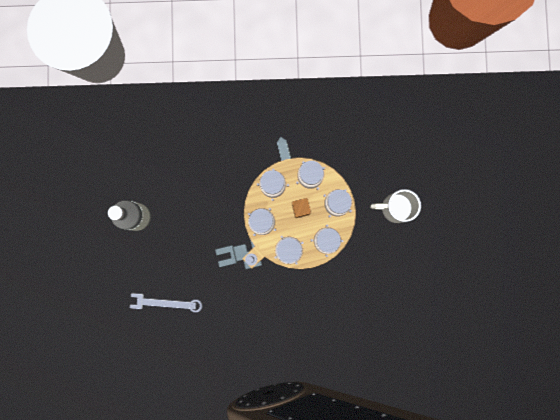

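View pics/side0.png

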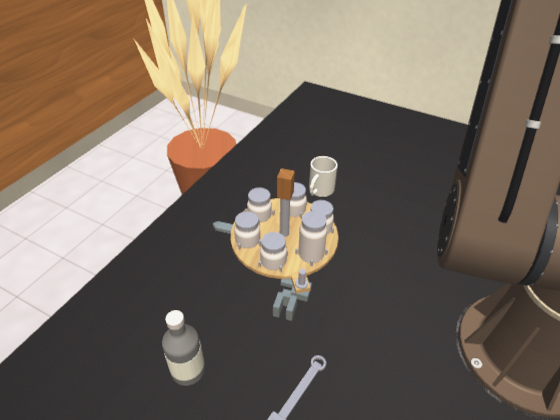

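Top view: turntable centre about (300,213), handle (301,208), pointer tip (281,138), pin (251,259), notch block (228,256). Side view: the tall jar is the one at (313,238), on the robot side, and the pin is at (302,280).

Create h.py:
```python
import numpy as np,cv2,pickle
from scipy.spatial.transform import Rotation as R
rot=lambda q:R.from_quat(np.roll(q,-1)).as_matrix()
def ray(c,p,z):
    d=rot(c["attitude"])@[(p[0]-c["cx"])/c["fx"],(p[1]-c["cy"])/c["fy"],1]
    return c["xyz"]+d*(z-c["xyz"][2])/d[2]
def proj(c,P):
    v=rot(c["attitude"]).T@(np.array(P)-c["xyz"]);return np.array([c["fx"]*v[0]/v[2]+c["cx"],c["fy"]*v[1]/v[2]+c["cy"]])
def base(ax,yaw,P):
    c,s=np.cos(yaw),np.sin(yaw);return np.r_[ax[0]+c*P[0]-s*P[1],ax[1]+s*P[0]+c*P[1],P[2]]
```

Run:
```python
from h import *
d=pickle.load(open("c0.pkl","rb"));t=d["top"];s=d["side"]
img=t["img"];hsv=cv2.cvtColor(img,cv2.COLOR_RGB2HSV)
m=cv2.inRange(hsv,(10,60,120),(30,255,255));m[:120]=0
n,l,st,ce=cv2.connectedComponentsWithStats(m);k=1+st[1:,4].argmax();m=(l==k).astype(np.uint8)
cn=max(cv2.findContours(m,0,cv2.CHAIN_APPROX_NONE)[0],key=cv2.contourArea)[:,0]
W=np.array([ray(t,p,.034)[:2] for p in cn])
c=W.mean(0);r=.138
for i in range(30):
    A=np.c_[2*W,np.ones(len(W))];x=np.linalg.lstsq(A,(W**2).sum(1),rcond=None)[0];c=x[:2];r=np.sqrt(x[2]+c@c)
    q=np.abs(np.linalg.norm(W-c,axis=1)-r);W=W[q<max(np.quantile(q,.97),.002)]
print("disc",c,r,len(W))
# handle top
b=cv2.inRange(hsv,(5,100,60),(15,255,175));b[:190]=0;b[230:]=0
cn=max(cv2.findContours(b,0,cv2.CHAIN_APPROX_NONE)[0],key=cv2.contourArea)
ra=cv2.minAreaRect(cn);hp=ray(t,ra[0],.23);print("handle",ra,hp)
# grey-blue base parts outside disc
g=cv2.inRange(hsv,(80,25,60),(110,140,200));
for i,(x0,x1,y0,y1) in enumerate([(270,295,130,165),(210,262,240,272)]):
    z=np.zeros_like(g);z[y0:y1,x0:x1]=g[y0:y1,x0:x1]
    n,l,st,ce=cv2.connectedComponentsWithStats(z);
    for k in range(1,n):
        if st[k,4]>15: print(i,st[k],ce[k])
ptr=np.array([281.5,138.5]);P=ray(t,ptr,.014)[:2];print("ptr",P,np.linalg.norm(P-c),np.degrees(np.arctan2(*(P-c)[::-1])))
pin=ray(t,(251,259),.079)[:2];print("pin",pin,np.linalg.norm(pin-c),np.degrees(np.arctan2(*(pin-c)[::-1])))
yaw=np.arctan2(*(P-c)[::-1])
for a in range(30,360,60):
    w=base(c,yaw,[.095*np.cos(np.radians(a)),.095*np.sin(np.radians(a)),.106]);print(a,w,proj(t,w),proj(s,w))
for p in("bore",[-.0825,.143,.079]),("notch",[-.06,.205,.036]):
    w=base(c,yaw,p[1]);print(p[0],w,proj(t,w),proj(s,w))
u=cv2.resize(img[120:280,200:360],None,fx=3.7,fy=3.7,interpolation=cv2.INTER_CUBIC);v=cv2.resize(s["img"][160:330,200:360],None,fx=3.5,fy=3.5,interpolation=cv2.INTER_CUBIC)
cv2.imwrite("pics/topc.png",u[:,:,::-1])
```

```text
disc [ 0.59946245 -0.0227423 ] 0.1366194879397975 303
handle ((298.9810791015625, 210.84230041503906), (18.759305953979492, 13.367409706115723), 38.1572265625) [ 0.59121321 -0.01820991  0.23      ]
0 [276 137  15  23 209] [282.8277512  148.20095694]
1 [215 244  33  24 449] [231.33407572 253.8285078 ]
1 [255 261   7   6  21] [258.52380952 264.04761905]
1 [243 262   7   7  29] [246.03448276 265.31034483]
ptr [0.78930957 0.01608549] 0.19377700196969438 11.558805832834297
pin [0.48974013 0.09623069] 0.1618442485058703 132.683662200417
30 [0.6705486 0.0402796 0.106    ] [272.0600433  181.16065129] [246.10494518 219.09854665]
90 [0.58042696 0.07033106 0.106     ] [260.26997115 219.95487293] [272.59355244 240.38301051]
150 [0.50934082 0.00730916 0.106     ] [288.19654588 249.70437144] [312.28748759 233.98546082]
210 [ 0.52837631 -0.0857642   0.106     ] [327.98435906 240.30192765] [321.59760798 207.68691521]
270 [ 0.61849794 -0.11581566  0.106     ] [339.49929635 201.26856871] [294.90724497 189.28756071]
330 [ 0.68958409 -0.05279376  0.106     ] [311.50303992 171.87611468] [258.93856408 194.40241799]
bore [0.48998217 0.10082678 0.079     ] [249.06122054 258.95494491] [301.25461237 271.83244077]
notch [0.4996027  0.16607779 0.036     ] [223.720475   255.34466818] [283.30890064 302.7443676 ]
```

View pics/topc.png

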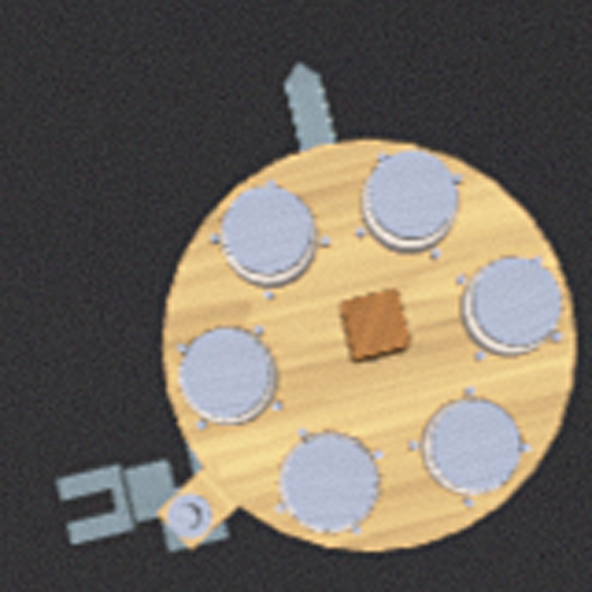

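Crop (3.7x): pin top (190,513) → full (251.3,258.5). Pointer tip (300,63) → (281.1,137.0). Handle (375,324) → (301.4,207.6). The tall jar is the one at 150°. Next I refine these and plan the approach.

Run:
```python
from h import *
d=pickle.load(open("c0.pkl","rb"));t=d["top"]
print("handle",ray(t,(301.4,207.6),.23)[:2])
c=np.array([.5985,-.0235])
P=ray(t,(281.1,137.0),.014)[:2]
pin=ray(t,(251.3,258.5),.079)[:2];col=ray(t,(251,259.5),.039)[:2]
for n,p,a in("ptr",P,0),("pin",pin,120),("collar",col,120):print(n,p,np.linalg.norm(p-c),np.degrees(np.arctan2(*(p-c)[::-1]))-a)
```

```text
handle [ 0.5978876  -0.02350857]
ptr [0.79317675 0.01698452] 0.1988417331040145 11.747657149853627
pin [0.49089976 0.09548901] 0.16042505092186332 12.122635407521415
collar [0.48755391 0.09917352] 0.16540201578905586 12.126230687167833
```

Request:
{"op": "send_path", "data": {"motion": {"aperture": [1, 1, 1, 1, 1, 1, 1, 1], "sx": [0, 0.02, 0.02, 0.02, 0.02, 0.02, 0.02, 0.02], "sy": [-0.02, -0.03, -0.03, -0.03, -0.03, -0.03, -0.03, -0.03], "sz": [-0.04, -0.04, -0.02, 0, 0, 0, 0, 0], "twist": [0, 0.12, 0.12, 0, 0, 0, 0, 0]}}}

```text
time_s: 0.77
ee_pos: [0.2799, -0.4007, 0.2989]
orientation: [-0.0, 1.0, 0.004, -0.0]
wrist_force: [0.9, -0.7, -0.2]
width: 1.0
finger_force: 0.0
```

Run:
```python
from bench import ctrl, vision, workorder
o=ctrl.observe();print(o["joint_positions"].round(3),o["orientation"].round(3))
```

```text
[-1.023  0.164  1.838  0.     1.14   0.539] [-0.     1.     0.004 -0.   ]
```

Request:
{"op": "send_path", "data": {"motion": {"aperture": [1, 1, 1, 1, 1, 1, 1, 1], "sx": [0.026, 0.026, 0.026, 0.026, 0.026, 0.026, 0.026, 0.026], "sy": [-0.031, -0.031, -0.031, -0.031, -0.031, -0.031, -0.031, -0.031], "sz": [0, 0, 0, 0, 0, 0, 0, 0], "twist": [0, 0, 0, 0, 0, 0, 0, 0]}}}

```text
time_s: 1.43
ee_pos: [0.486, -0.1506, 0.299]
orientation: [-0.0, 1.0, 0.004, -0.0]
wrist_force: [2.0, -0.4, 0.4]
width: 1.001
finger_force: 0.0
```

Request:
{"op": "send_path", "data": {"motion": {"aperture": [1, 1, 1, 1, 1, 1, 1, 1], "sx": [0, 0, 0, 0, 0, 0, 0, 0], "sy": [-0.031, -0.031, -0.031, -0.031, -0.031, -0.031, -0.031, -0.031], "sz": [0, 0, 0, 0, 0, 0, 0, 0], "twist": [0, 0, 0, 0, 0, 0, 0, 0]}}}

```text
time_s: 2.1
ee_pos: [0.4825, 0.0969, 0.2989]
orientation: [0.0, 1.0, 0.004, -0.0]
wrist_force: [1.0, -0.3, 0.8]
width: 0.999
finger_force: 0.0
```

Request:
{"op": "send_path", "data": {"motion": {"aperture": [1, 1, 1, 1, 1, 1, 1, 1], "sx": [0, 0, 0, 0, 0, 0, 0, 0], "sy": [0, 0, 0, 0, 0, 0, 0, 0], "sz": [0, 0, 0, 0, 0, 0, 0, 0], "twist": [-0.12, -0.12, -0.12, -0.12, -0.12, -0.12, -0.12, -0.12]}}}

```text
time_s: 2.77
ee_pos: [0.4828, 0.0954, 0.2988]
orientation: [-0.0, 0.884, 0.468, -0.0]
wrist_force: [-0.1, -0.5, 1.0]
width: 0.999
finger_force: 0.0
```

Request:
{"op": "send_path", "data": {"motion": {"aperture": [1, 1, 1, 1, 1, 1, 1, 1], "sx": [0, 0, 0, 0, 0, 0, 0, 0], "sy": [0, 0, 0, 0, 0, 0, 0, 0], "sz": [0, 0, 0, 0, 0, 0, 0, 0], "twist": [-0.12, -0.12, -0.12, -0.12, -0.12, -0.12, -0.12, -0.12]}}}

```text
time_s: 3.43
ee_pos: [0.4828, 0.0954, 0.2988]
orientation: [-0.0, 0.567, 0.823, -0.0]
wrist_force: [-0.4, 0.3, -0.5]
width: 1.0
finger_force: 0.0
```

Request:
{"op": "send_path", "data": {"motion": {"aperture": [1, 1, 1, 1], "sx": [0, 0, 0, 0], "sy": [0, 0, 0, 0], "sz": [0, 0, 0, 0], "twist": [-0.12, -0.12, -0.12, 0]}}}

```text
time_s: 3.77
ee_pos: [0.4829, 0.0954, 0.2988]
orientation: [-0.0, 0.411, 0.912, -0.0]
wrist_force: [-0.3, -0.2, -0.0]
width: 0.997
finger_force: 0.0
```

Add to h.py:
```python
def delta(o,target):  # world target -> tool-axes shift
    return rot(o["orientation"]).T@(np.array(target)-o["ee_pos"])
def wcam(ctrl,name):
    o=ctrl.observe();c=vision.camera("wrist");T=np.array(c["hand_eye"]);Rw=rot(o["orientation"])
    c["xyz"]=o["ee_pos"]+Rw@T[:3,3];q=R.from_matrix(Rw@T[:3,:3]).as_quat();c["attitude"]=np.roll(q,1)
    cv2.imwrite(name,c["img"][:,:,::-1]);pickle.dump(c,open("w.pkl","wb"));return o,c
```

Run:
```python
from h import *;from bench import ctrl, vision, workorder
o,c=wcam(ctrl,"pics/w1.png");print(o["joint_positions"].round(3),o["ee_pos"],c["fx"],c["xyz"])
for n,p in("pin",[.4876,.0991,.079]),("notch",[.4971,.1644,.036]):print(n,proj(c,p))
```

```text
[ 0.133  0.169  1.831 -0.     1.141 -0.591] [0.48285394 0.09537549 0.29881768] 316.6936111892619 [0.43136988 0.15293177 0.46172439]
pin [282.44829674 174.03777474]
notch [320.46519093 135.53179027]
```

View pics/w1.png

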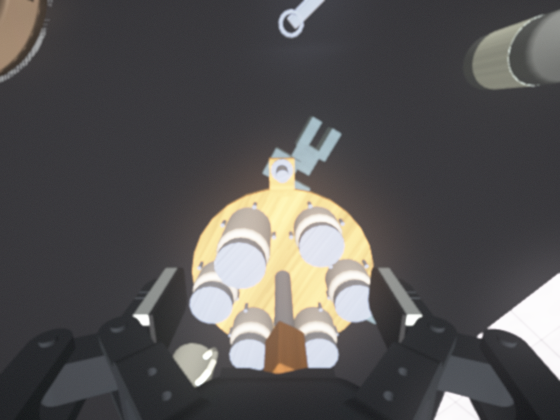

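Wrist view: pin top at about (282,171), predicted (282,174), so the estimate holds. The notch block opening is at about (320,135), also as predicted. I'll descend and look closer.

Request:
{"op": "send_path", "data": {"motion": {"aperture": [1, 1, 1, 1, 1, 1], "sx": [0, 0, 0, 0, 0, 0], "sy": [0.006, 0, 0, 0, 0, 0], "sz": [0.03, 0.03, 0.03, 0.03, 0.02, 0], "twist": [0, 0, 0, 0, 0, 0]}}}

```text
time_s: 4.32
ee_pos: [0.485, 0.099, 0.1555]
orientation: [-0.003, 0.416, 0.909, -0.002]
wrist_force: [-2.5, 0.7, -0.1]
width: 1.001
finger_force: 0.0
```

Run:
```python
from h import *;from bench import ctrl, vision, workorder
o,c=wcam(ctrl,"pics/w2f.png");print(o["ee_pos"],delta(o,[.4876,.0991,.056]))
for n,p in("pin",[.4876,.0991,.079]),("pinlow",[.4876,.0991,.039]),("notch",[.4971,.1644,.036]),("nbeg",base([.598,-.0235],np.radians(12),[-.06,.189,.036])),("nend",base([.598,-.0235],np.radians(12),[-.06,.223,.036])):print(n,proj(c,p))
cv2.imwrite("pics/w2.png",cv2.resize(c["img"][40:240,180:440],None,fx=3,fy=3,interpolation=cv2.INTER_CUBIC)[:,:,::-1])
```

```text
[0.48497743 0.09897491 0.15548247] [-0.00195554  0.00257833  0.09946448]
pin [280.73635431 211.88326999]
pinlow [280.48241876 198.31945492]
notch [337.13100982 150.41625566]
nbeg [327.39266147 165.75425072]
nend [347.97410081 131.65443232]
```

View pics/w2.png

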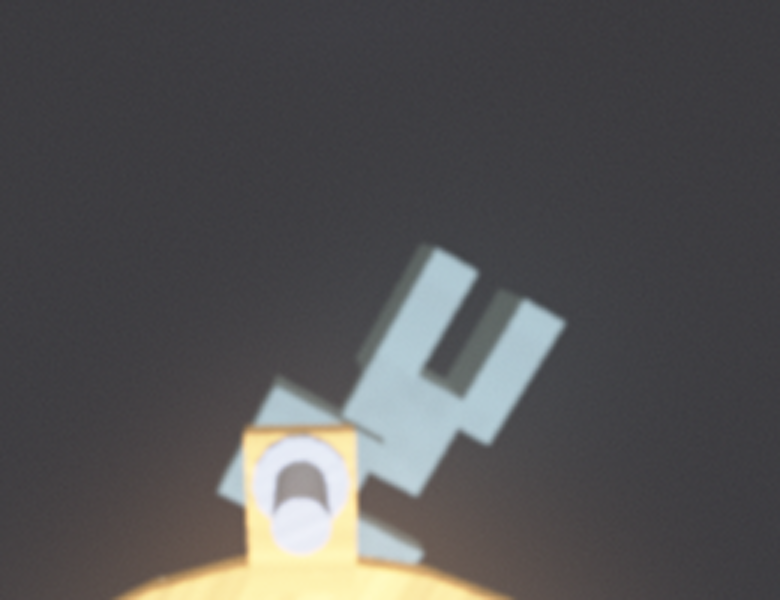

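Close view: pin top disc at full-image (280.7,215.7), collar centre (280.7,201.0). Slot inner end mid (327.7,168.7), outer end (347,135). All sit about 3 px below prediction. I'll let it settle and re-measure.

Create m.py:
```python
from h import *
c=pickle.load(open("w.pkl","rb"))
for n,p,z in("pintop",(280.7,215.7),.079),("collar",(280.7,201),.039),("nb",(327.7,168.7),.036),("ne",(347,135),.036):print(n,ray(c,p,z))
```

```bash
python3 m.py
```

```text
pintop [0.48968633 0.09666236 0.079     ]
collar [0.48943022 0.09730367 0.039     ]
nb [0.50206382 0.14714626 0.036     ]
ne [0.49430734 0.17957888 0.036     ]
```

Request:
{"op": "send_path", "data": {"motion": {"aperture": [1, 1, 1], "sx": [0, 0, 0], "sy": [0, 0, 0], "sz": [0, 0, 0], "twist": [0, 0, 0]}}}

```text
time_s: 4.62
ee_pos: [0.4886, 0.0995, 0.1605]
orientation: [0.001, 0.414, 0.91, 0.001]
wrist_force: [-0.5, -0.6, 0.9]
width: 0.997
finger_force: 0.0
```

Run:
```python
from h import *;from bench import ctrl, vision, workorder
a=pickle.load(open("w.pkl","rb"))["img"]
o,c=wcam(ctrl,"pics/w3f.png");print(o["ee_pos"],o["orientation"])
s,r=cv2.phaseCorrelate(*[cv2.cvtColor(i[80:240,220:380],cv2.COLOR_RGB2GRAY).astype(float) for i in(a,c["img"])]);print("shift",s,r)
s=np.array(s)
for n,p,z in("pintop",(280.7,215.7),.079),("collar",(280.7,201),.039),("nb",(327.7,168.7),.036),("ne",(347,135),.036):print(n,ray(c,p+s,z))
```

```text
[0.48858679 0.09947962 0.16048964] [1.05933522e-03 4.13985985e-01 9.10282404e-01 6.53105835e-04]
shift (-4.4318559167080736, -3.8665666706059483) 0.8368921318735738
pintop [0.49024376 0.09613765 0.079     ]
collar [0.4894756 0.0969954 0.039    ]
nb [0.50226783 0.14758969 0.036     ]
ne [0.49443961 0.18047014 0.036     ]
```

Wrist and model agree on the pin→notch vector: (9, 66) mm. Descending onto the pin.

Request:
{"op": "send_path", "data": {"motion": {"aperture": [0.6, 0.6, 0.6, 0.6, 0.6, 0.6, 0.6, 0.6], "sx": [-0.002, 0, 0, 0, 0, 0, 0, 0], "sy": [-0.001, 0, 0, 0, 0, 0, 0, 0], "sz": [0.025, 0.025, 0.025, 0.02, 0.009, 0, 0, 0], "twist": [0, 0, 0, 0, 0, 0, 0, 0]}, "grip_force": 40}}

```text
time_s: 5.33
ee_pos: [0.4891, 0.0974, 0.0562]
orientation: [0.001, 0.414, 0.91, 0.0]
wrist_force: [-0.4, 0.3, -0.3]
width: 0.601
finger_force: 0.0
```

Request:
{"op": "send_path", "data": {"motion": {"aperture": [0.4, 0.3, 0.2, 0.1, 0, 0, 0, 0], "sx": [0, 0, 0, 0, 0, 0, 0, 0], "sy": [0, 0, 0, 0, 0, 0, 0, 0], "sz": [0, 0, 0, 0, 0, 0, 0, 0], "twist": [0, 0, 0, 0, 0, 0, 0, 0]}, "grip_force": 40}}

```text
time_s: 6.0
ee_pos: [0.4887, 0.0973, 0.0556]
orientation: [0.0, 0.414, 0.91, 0.0]
wrist_force: [-0.8, 0.5, 9.8]
width: 0.139
finger_force: 39.0
```

Request:
{"op": "send_path", "data": {"motion": {"aperture": [0, 0, 0], "sx": [0, 0, 0], "sy": [0, 0, 0], "sz": [0, 0, 0], "twist": [0, 0, 0]}}}

```text
time_s: 6.25
ee_pos: [0.4887, 0.0973, 0.0556]
orientation: [0.001, 0.414, 0.91, 0.0]
wrist_force: [-0.1, 0.1, 9.4]
width: 0.141
finger_force: 39.0
```

Request:
{"op": "send_path", "data": {"motion": {"aperture": [0, 0, 0, 0, 0, 0], "sx": [0, 0, 0, 0, 0, 0], "sy": [0, 0, 0, 0, 0, 0], "sz": [0, 0, -0.003, -0.006, -0.008, 0], "twist": [0, 0, 0, 0, 0, 0]}, "grip_force": 60}}

```text
time_s: 6.75
ee_pos: [0.4889, 0.0973, 0.0735]
orientation: [0.001, 0.414, 0.91, 0.0]
wrist_force: [0.9, -0.4, 0.0]
width: 0.124
finger_force: 58.6
```

Request:
{"op": "send_path", "data": {"motion": {"aperture": [0, 0, 0, 0, 0, 0, 0], "sx": [0, 0, 0, 0, 0, 0, 0], "sy": [0, 0, 0, 0, 0, 0, 0], "sz": [-0.01, -0.01, -0.01, -0.01, 0, 0, 0], "twist": [0, 0, 0, 0, 0, 0, 0]}}}

```text
time_s: 7.33
ee_pos: [0.4881, 0.0972, 0.112]
orientation: [0.0, 0.414, 0.91, 0.0]
wrist_force: [-0.1, -0.2, -0.7]
width: 0.119
finger_force: 58.6
```

Run:
```python
from h import *;from bench import ctrl, vision, workorder
import bench
o,c=wcam(ctrl,"pics/w4f.png");s=vision.camera("side");u=c["img"]
v=cv2.resize(s["img"][200:340,220:360],(600,600),interpolation=cv2.INTER_CUBIC)
cv2.imwrite("pics/s4.png",v[:,:,::-1]);pickle.dump(s,open("s4.pkl","wb"))
print(o["ee_pos"],o["joint_positions"].round(3))
```

```text
[0.48805809 0.09716809 0.11201467] [ 0.136  0.406  2.038 -0.     0.698 -0.582]
```

View pics/s4.png

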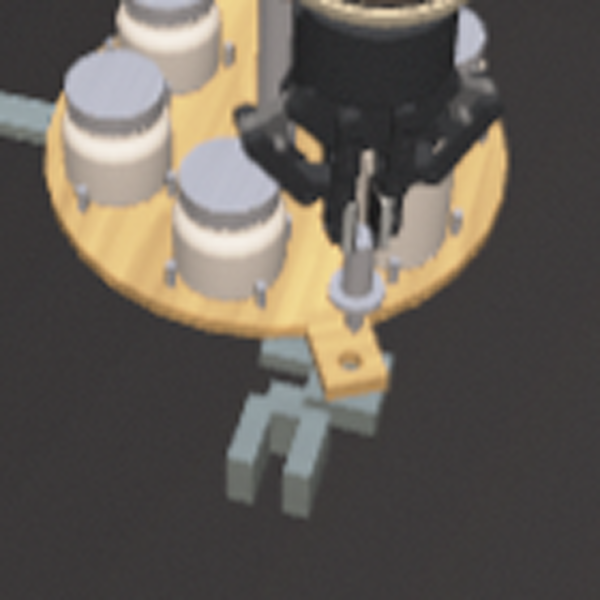

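Side view: the pin is clear of the ear. Collar at (303.3,267.7), tip at (302.1,276.5) full-frame. The fingers seem to hold near the grip's top, so I'll check the pin's height.

Run:
```python
from h import *
s=pickle.load(open("s4.pkl","rb"))
for z in(.03,.04,.05,.06,.07,.08,.09,.1,.11,.12):print(z,proj(s,[.4885,.0972,z]).round(1))
print("hole",proj(s,[.4885,.0972,.034]), ray(s,(220+350/4.286,200+361/4.286),.034))
w=pickle.load(open("w.pkl","rb"))
cv2.imwrite("pics/w4.png",cv2.resize(w["img"][120:340,170:400],None,fx=2.6,fy=2.6,interpolation=cv2.INTER_CUBIC)[:,:,::-1])
```

```text
0.03 [301.6 284.5]
0.04 [301.8 281.8]
0.05 [302.  279.1]
0.06 [302.2 276.3]
0.07 [302.4 273.5]
0.08 [302.6 270.7]
0.09 [302.8 267.8]
0.1 [303.  264.9]
0.11 [303.2 261.9]
0.12 [303.4 258.9]
hole [301.71160031 283.4327817 ] [0.48757754 0.09929877 0.034     ]
```

View pics/w4.png

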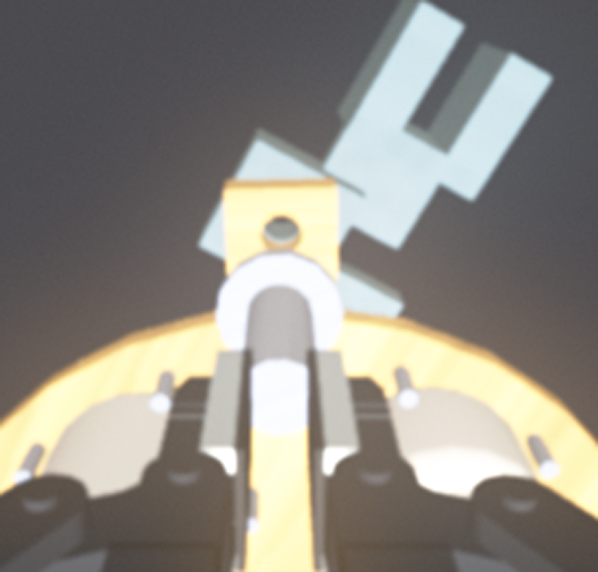

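Wrist view: pin held upright, collar centre at crop (280,312), hole (281,232), slot inner end (428,140) and outer end (488,40). Side ray: collar at z≈0.09, so the pin has not slipped. Computing the shift to the notch.

Run:
```python
from h import *;from bench import ctrl, vision, workorder
o=ctrl.observe();c=pickle.load(open("w.pkl","rb"))
f=lambda p,z:ray(c,np.array(p)/2.6+[170,120],z)
pin=f((280,312),.0954);top=f((280,395),.1354);hole=f((281,232),.034);nb=f((428,140),.036);ne=f((488,40),.036)
print(o["ee_pos"],pin,top,hole,nb,ne)
u=(ne-nb)/np.linalg.norm(ne-nb);print("len",np.linalg.norm(ne-nb),"yaw",np.degrees(np.arctan2(-u[0],u[1])))
n=(nb+.016*u+ne-.018*u)/2;print("notch",n,"vec hole",n-hole,"vec pin",n-pin)
for v in((.009,.0656),(n-pin)[:2]):print((rot(o["orientation"]).T@np.r_[v,0]).round(4))
```

```text
[0.48777954 0.09713053 0.11161152] [0.4881865 0.0969029 0.0954   ] [0.48800788 0.09699114 0.1354    ] [0.48842471 0.09727527 0.034     ] [0.50183442 0.14760283 0.036     ] [0.49452404 0.17939702 0.036     ]
len 0.032623796788304855 yaw 12.948859515551096
notch [0.49840331 0.16252536 0.036     ] vec hole [0.0099786  0.06525008 0.002     ] vec pin [ 0.01021681  0.06562245 -0.0594    ]
[ 0.0435  0.0499 -0.    ]
[ 0.0427  0.0509 -0.    ]
```

Request:
{"op": "send_path", "data": {"motion": {"aperture": [0, 0, 0, 0, 0, 0, 0], "sx": [0.011, 0.0108, 0.0108, 0.0106, 0, 0, 0], "sy": [0.0126, 0.0126, 0.0126, 0.0126, 0, 0, 0], "sz": [0, 0, 0, 0, 0, 0, 0], "twist": [0, 0, 0, 0, 0, 0, 0]}}}

```text
time_s: 8.02
ee_pos: [0.4972, 0.1625, 0.1116]
orientation: [-0.0, 0.413, 0.911, -0.0]
wrist_force: [-0.0, 0.0, 0.1]
width: 0.119
finger_force: 58.7
```

Run:
```python
from h import *;from bench import ctrl, vision, workorder
o=ctrl.observe();print((o["ee_pos"]-[.4978,.1627,0]).round(4),delta(o,[.4978,.1627,.058]))
```

```text
[-0.0006 -0.0002  0.1116] [-0.00024936  0.00067789  0.05357406]
```

Request:
{"op": "send_path", "data": {"motion": {"aperture": [0, 0, 0, 0, 0], "sx": [0, 0, 0, 0, 0], "sy": [0.0006, 0, 0, 0, 0], "sz": [0.01, 0.01, 0.01, 0, 0], "twist": [0, 0, 0, 0, 0]}}}

```text
time_s: 8.43
ee_pos: [0.4974, 0.1628, 0.0809]
orientation: [-0.001, 0.414, 0.91, -0.001]
wrist_force: [0.4, 0.0, -0.6]
width: 0.122
finger_force: 58.7
```

Request:
{"op": "send_path", "data": {"motion": {"aperture": [0, 0, 0, 0, 0, 0], "sx": [0, 0, 0, 0, 0, 0], "sy": [0, 0, 0, 0, 0, 0], "sz": [0.008, 0.006, 0.005, 0.003, 0, 0], "twist": [0, 0, 0, 0, 0, 0]}}}

```text
time_s: 8.93
ee_pos: [0.498, 0.1633, 0.0599]
orientation: [-0.0, 0.414, 0.91, -0.0]
wrist_force: [0.3, -0.3, -0.1]
width: 0.119
finger_force: 58.7
```

Run:
```python
from h import *;from bench import ctrl, vision, workorder
o,c=wcam(ctrl,"pics/w5f.png")
s=vision.camera("side")["img"]
a=cv2.resize(c["img"][120:320,200:380],(540,600),interpolation=cv2.INTER_CUBIC);b=cv2.resize(s[250:340,250:289],(260,600),interpolation=cv2.INTER_CUBIC)
b=cv2.resize(s[255:325,262:292],(257,600),interpolation=cv2.INTER_CUBIC)
cv2.imwrite("pics/ws5.png",np.hstack([a,b])[:,:,::-1])
```

```text
(no output)
```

View pics/ws5.png

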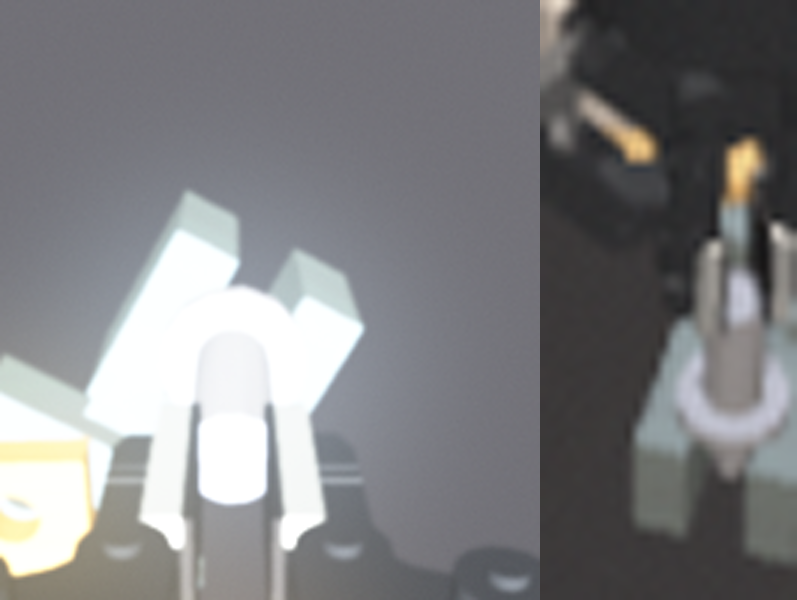

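The shank sits in the slot with the collar over both walls and no contact force. I'll lower the last 2 mm and release.

Request:
{"op": "send_path", "data": {"motion": {"aperture": [0, 0, 0, 0], "sx": [0, 0, 0, 0], "sy": [0, 0, 0, 0], "sz": [0.001, 0.001, 0, 0], "twist": [0, 0, 0, 0]}}}

```text
time_s: 9.37
ee_pos: [0.4981, 0.1633, 0.058]
orientation: [0.0, 0.414, 0.91, 0.0]
wrist_force: [-0.4, 0.1, -1.3]
width: 0.125
finger_force: 58.7
```

Request:
{"op": "send_path", "data": {"motion": {"aperture": [0.15, 0.2, 0.25, 0.35, 0.5, 0.7, 0.7, 0.7], "sx": [0, 0, 0, 0, 0, 0, 0, 0], "sy": [0, 0, 0, 0, 0, 0, 0, 0], "sz": [0.0, 0, 0, 0, 0, 0, 0, 0], "twist": [0, 0, 0, 0, 0, 0, 0, 0]}, "grip_force": 40}}

```text
time_s: 10.03
ee_pos: [0.4981, 0.1633, 0.058]
orientation: [0.0, 0.414, 0.91, 0.0]
wrist_force: [1.0, 0.4, -1.3]
width: 0.702
finger_force: 0.0
```

Request:
{"op": "send_path", "data": {"motion": {"aperture": [0.7, 0.7, 1, 1, 1, 1, 1, 1], "sx": [0, 0, 0, 0, 0, 0, 0, 0], "sy": [0, 0, 0, 0, 0, 0, 0, 0], "sz": [-0.02, -0.03, -0.035, -0.035, -0.035, -0.035, -0.035, -0.035], "twist": [0, 0, 0, 0, 0, 0, 0, 0]}}}

```text
time_s: 10.7
ee_pos: [0.4977, 0.1631, 0.32]
orientation: [0.0, 0.414, 0.91, 0.0]
wrist_force: [0.8, 1.2, -0.9]
width: 1.001
finger_force: 0.0
```

Request:
{"op": "send_path", "data": {"motion": {"aperture": [1, 1, 1, 1, 1, 1, 1, 1], "sx": [-0.0259, -0.0259, -0.0259, -0.0259, -0.0259, -0.0259, -0.0259, -0.0259], "sy": [-0.006, -0.006, -0.006, -0.006, -0.006, -0.006, -0.006, -0.006], "sz": [0, 0, 0, 0, 0, 0, 0, 0], "twist": [0, 0, 0, 0, 0, 0, 0, 0]}}}

```text
time_s: 11.37
ee_pos: [0.5986, -0.0256, 0.3179]
orientation: [-0.0, 0.414, 0.91, -0.0]
wrist_force: [0.4, 0.5, -0.3]
width: 1.001
finger_force: 0.0
```

Request:
{"op": "send_path", "data": {"motion": {"aperture": [1, 1, 1, 1, 1, 1, 1, 1], "sx": [0, 0, 0, 0, 0, 0, 0, 0], "sy": [0, 0, 0, 0, 0, 0, 0, 0], "sz": [0, 0, 0, 0, 0, 0, 0, 0], "twist": [0.12, 0.12, 0.12, 0.12, 0.03, 0, 0, 0]}}}

```text
time_s: 12.03
ee_pos: [0.5982, -0.0243, 0.318]
orientation: [-0.0, 0.629, 0.777, -0.0]
wrist_force: [0.5, -0.0, -0.0]
width: 0.999
finger_force: 0.0
```

Run:
```python
from h import *;from bench import ctrl, vision, workorder
o,c=wcam(ctrl,"pics/w6.png");t=vision.camera("top")
Rw=rot(o["orientation"]);print(o["ee_pos"],"yaw",np.degrees(np.arctan2(Rw[1,0],Rw[0,0])),o["joint_positions"].round(3))
print("handle expected",[proj(c,base([.5983,-.024],np.radians(12),[x,y,.23])).round(1).tolist() for x in(-.017,.017) for y in (-.017,.017)],proj(c,[.498,.1633,.081]))
```

```text
[ 0.59820727 -0.0243172   0.31799222] yaw 102.01830362501387 [-0.091  0.319  1.58   0.     1.243 -0.301]
handle expected [[257.0, 224.1], [256.3, 184.9], [297.3, 224.2], [298.1, 184.9]] [222.50487948 -16.27268773]
```

View pics/w6.png

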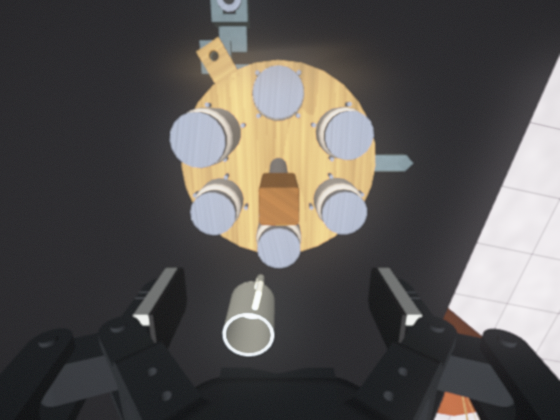

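Wrist view: handle top spans (259–299,190–224), matching prediction and aligned with the fingers. Tall jar at (200,138), i.e. 150°; pointer tip (411,162). The pin's collar is visible on the block at (229,3). Descending onto the handle and gripping.

Request:
{"op": "send_path", "data": {"motion": {"aperture": [1, 1, 1, 1, 1, 1, 1, 1], "sx": [0, 0, 0, 0, 0, 0, 0, 0], "sy": [0.0005, 0, 0, 0, 0, 0, 0, 0], "sz": [0.03, 0.03, 0.03, 0.025, 0.013, 0, 0, 0], "twist": [0, 0, 0, 0, 0, 0, 0, 0]}, "grip_force": 40}}

```text
time_s: 12.8
ee_pos: [0.5995, -0.0243, 0.1912]
orientation: [0.001, 0.63, 0.777, 0.0]
wrist_force: [0.6, -0.4, 1.3]
width: 0.998
finger_force: 0.0
```

Request:
{"op": "send_path", "data": {"motion": {"aperture": [0.8, 0.6, 0.5, 0.4, 0.3, 0.3, 0, 0], "sx": [0, 0, 0, 0, 0, 0, 0, 0], "sy": [0, 0, 0, 0, 0, 0, 0, 0], "sz": [0, 0, 0, 0, 0, 0, 0, 0], "twist": [0, 0, 0, 0, 0, 0, 0, 0]}, "grip_force": 40}}

```text
time_s: 13.47
ee_pos: [0.5995, -0.0242, 0.1907]
orientation: [0.001, 0.63, 0.777, 0.001]
wrist_force: [0.7, 0.7, 6.1]
width: 0.391
finger_force: 41.4
```

Run:
```python
from h import *
c=pickle.load(open("w.pkl","rb"))
P=ray(c,(411.5,162),.014)[:2];H=ray(c,(213,56),.034)[:2];T=ray(c,(278.5,207),.23)[:2];print(P,H,T)
for n,p,a in("ptr",P,0),("hole",H,120):
  for q in (T,np.array([.5983,-.024])):print(n,np.linalg.norm(p-q),np.degrees(np.arctan2(*(p-q)[::-1]))-a)
```

```text
[0.79234161 0.01749114] [0.48859893 0.09551828] [ 0.59975239 -0.02553976]
ptr 0.197337954461003 12.594930390188157
ptr 0.19842797933608988 12.069570710442806
hole 0.16434761569593556 12.557627635102762
hole 0.16223113794788147 12.5475842225527
```

Request:
{"op": "send_path", "data": {"motion": {"aperture": [0, 0, 0, 0, 0, 0, 0, 0], "sx": [0, 0, 0, 0, 0, 0, 0, 0], "sy": [0, 0, 0, 0, 0, 0, 0, 0], "sz": [0, 0, 0, 0, 0, 0, 0, 0], "twist": [0, 0, 0.02, 0.04, 0.06, 0.06, 0.06, 0.06]}, "grip_force": 80}}

```text
time_s: 14.13
ee_pos: [0.5997, -0.0242, 0.1909]
orientation: [0.001, 0.74, 0.673, 0.001]
wrist_force: [2.4, 2.0, 7.3]
width: 0.376
finger_force: 79.2
```

Run:
```python
from bench import ctrl, vision, workorder
o=ctrl.observe();print(o["torque"],o["joint_positions"].round(3),o["ee_pos"])
```

```text
[ 0.26742293 -0.13308991  0.04422872] [-0.091  0.43   1.738  0.     0.972  0.004] [ 0.59966663 -0.02418705  0.19092345]
```

Forces are low; continuing (0.30 of 2.618 rad turned).

Request:
{"op": "send_path", "data": {"motion": {"aperture": [0, 0, 0, 0, 0, 0, 0, 0], "sx": [0, 0, 0, 0, 0, 0, 0, 0], "sy": [0, 0, 0, 0, 0, 0, 0, 0], "sz": [0, 0, 0, 0, 0, 0, 0, 0], "twist": [0.08, 0.08, 0.08, 0.08, 0.08, 0.08, 0.08, 0.08]}}}

```text
time_s: 14.8
ee_pos: [0.5999, -0.0243, 0.1909]
orientation: [0.001, 0.914, 0.405, 0.001]
wrist_force: [3.4, 0.1, 6.9]
width: 0.379
finger_force: 79.0
```

Request:
{"op": "send_path", "data": {"motion": {"aperture": [0, 0, 0, 0, 0, 0, 0, 0], "sx": [0, 0, 0, 0, 0, 0, 0, 0], "sy": [0, 0, 0, 0, 0, 0, 0, 0], "sz": [0, 0, 0, 0, 0, 0, 0, 0], "twist": [0.08, 0.08, 0.08, 0.08, 0.08, 0.08, 0.08, 0.08]}}}

```text
time_s: 15.47
ee_pos: [0.6001, -0.0246, 0.1909]
orientation: [0.0, 0.995, 0.097, 0.001]
wrist_force: [5.0, -1.9, 5.5]
width: 0.376
finger_force: 78.9
```

Request:
{"op": "send_path", "data": {"motion": {"aperture": [0, 0, 0, 0, 0, 0, 0, 0], "sx": [0, 0, 0, 0, 0, 0, 0, 0], "sy": [0, 0, 0, 0, 0, 0, 0, 0], "sz": [0, 0, 0, 0, 0, 0, 0, 0], "twist": [0.08, 0.08, 0.08, 0.08, 0.08, 0.08, 0.08, 0.08]}}}

```text
time_s: 16.13
ee_pos: [0.6001, -0.0249, 0.1909]
orientation: [0.0, 0.975, -0.221, 0.002]
wrist_force: [3.3, -4.1, 5.4]
width: 0.379
finger_force: 78.9
```

Request:
{"op": "send_path", "data": {"motion": {"aperture": [0, 0, 0, 0, 0, 0, 0, 0], "sx": [0, 0, 0, 0, 0, 0, 0, 0], "sy": [0, 0, 0, 0, 0, 0, 0, 0], "sz": [0, 0, 0, 0, 0, 0, 0, 0], "twist": [0.08, 0.08, 0.08, 0.06, 0.06, 0.02, 0, 0]}}}

```text
time_s: 16.8
ee_pos: [0.6, -0.0251, 0.1909]
orientation: [0.0, 0.917, -0.399, 0.001]
wrist_force: [3.5, -5.5, 6.3]
width: 0.377
finger_force: 79.0
```

Request:
{"op": "send_path", "data": {"motion": {"aperture": [0, 0], "sx": [0, 0], "sy": [0, 0], "sz": [0, 0], "twist": [0, 0]}}}

```text
time_s: 16.97
ee_pos: [0.6, -0.0251, 0.1909]
orientation: [0.0, 0.917, -0.399, 0.001]
wrist_force: [4.0, -5.1, 6.5]
width: 0.37
finger_force: 79.0
```

Run:
```python
from h import *;from bench import ctrl, vision, workorder
o=ctrl.observe();Rw=rot(o["orientation"]);print("yaw",np.degrees(np.arctan2(Rw[1,0],Rw[0,0])),o["joint_positions"].round(3),o["torque"])
t=vision.camera("top");s=vision.camera("side");pickle.dump(dict(top=t,side=s),open("c1.pkl","wb"))
a=cv2.resize(t["img"][120:280,200:360],(400,400),interpolation=cv2.INTER_CUBIC);b=cv2.resize(s["img"][160:330,190:360],(400,400),interpolation=cv2.INTER_CUBIC)
cv2.imwrite("pics/f.png",np.hstack([a,b])[:,:,::-1])
```

```text
yaw -47.04483988626932 [-9.200e-02  4.300e-01  1.737e+00 -1.000e-03  9.710e-01  2.301e+00] [-1.12939985 -0.2945458  -0.02331583]
```

View pics/f.png

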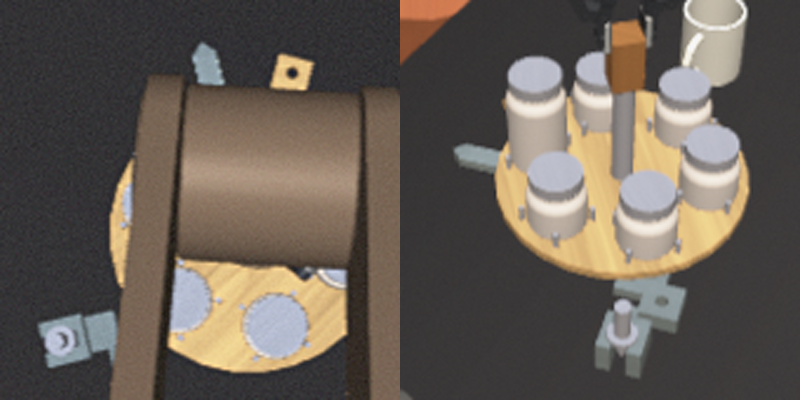

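Side/top: the tall jar is at the pointer, all jars are standing, and the pin is parked upright in the notch. The ear hole at top-image (316.8,148.8) tells the angle.

Run:
```python
from h import *
d=pickle.load(open("c1.pkl","rb"));t=d["top"];s=d["side"]
ax=np.array([.5983,-.024])
for n,ps in("hole",[ray(t,(316.8,148.8),.034)]),("ptr",[ray(t,(281.3,137.2),.014)]),("tall side",[ray(s,(190+535*1e-9+(535-400)*.425,160+72*.425),.154)]):
  for p in ps:print(n,p,np.linalg.norm(p[:2]-ax),np.degrees(np.arctan2(*(p[:2]-ax)[::-1])))
```

```text
hole [ 0.75665024 -0.07109078  0.034     ] 0.1652039354846767 -16.561618745951645
ptr [0.79264933 0.01649378 0.014     ] 0.19852306785592622 11.769513310805795
tall side [ 0.69222768 -0.0043396   0.154     ] 0.09596322212685472 11.822144690938796
```

About 1–1.5° short; trimming by 0.02 rad and signing off with the grip held.

Request:
{"op": "send_path", "data": {"motion": {"aperture": [0, 0, 0, 0, 0, 0, 0, 0], "sx": [0, 0, 0, 0, 0, 0, 0, 0], "sy": [0, 0, 0, 0, 0, 0, 0, 0], "sz": [0, 0, 0, 0, 0, 0, 0, 0], "twist": [0.01, 0.01, 0, 0, 0, 0, 0, 0]}}}

```text
time_s: 17.73
ee_pos: [0.6, -0.0251, 0.1909]
orientation: [0.0, 0.913, -0.408, 0.001]
wrist_force: [3.6, -4.9, 6.5]
width: 0.381
finger_force: 79.0
```

Run:
```python
from h import *;from bench import ctrl, vision, workorder
Rw=rot(ctrl.observe()["orientation"]);print("yaw",np.degrees(np.arctan2(Rw[1,0],Rw[0,0])))
print(workorder.sign_off())
```

```text
yaw -48.19677396637711
the job is handed in; nothing more can be done
None
```

The pin is parked upright in the notch and released, the tall jar is turned to the pointer (within about 1° by my measurements), and the job was handed in at 17.7 s with the gripper still holding the handle; no verdict was returned.

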